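# Test the cut-out, then hold the star bit over the demagnetiser

## Robot

A 6-joint arm with a two-finger parallel gripper is mounted at the origin on the work surface. World frame = base frame: x ahead of the robot, y to its left, z up, the work surface at z = 0. Lengths are in mm, angles in rad, forces in N, time in s.
With the tool pointing down it reaches from about 400 to 925 mm from the base axis. Payload 12.5 kg.
Tool frame: the origin (TCP) lies midway between the tips of the shut fingers; the grasp point (between the pads) lies 19 mm behind it; z points along the fingers, y is the direction in which the jaws open and shut (so a half turn about z gives the same grasp; the last joint's range is limited). The gripper opens to 95 mm and grips with 3 to 60 N. Pads are 20 mm wide; open, the fingers measure 119 mm over their backs; the gripper's body (75 mm by 180 mm) begins 59 mm behind the grasp point.
Start: joints at [-1.361, 0.491, 1.559, -0, 1.092, -0.106], TCP at [194.134, -594.103, 214.661] pointing down, gripper open.
Joint ranges: [-3.1, 3.1], [-0.84, 2.19], [0.05, 2.79], [-1.13, 4.28], [0.06, 2.93], [-2.69, 2.69]. Speed limits (rad/s): [2.22, 2.22, 2.79, 3.14, 3.14, 3.14].

## Interface

Orientations are given as [roll, pitch, yaw] about the fixed x, y, z axes, in that order (R = Rz(yaw) Ry(pitch) Rx(roll)).
In Python, from cell import env gives the robot as it stands.
- The arm moves only by the tool servo_tool, never from a script. Its argument "plan" is a list of rows, each a list of 7 numbers: the shift along the tool's x, y, z in m, then the turn, a rotation vector about the tool's x, y, z in degrees, then the opening in per cent of the stroke, from 0 (shut) to 100 (fully open). In form: [[dx, dy, dz, wx, wy, wz, jaw], ...]. A call has 1 to 8 rows; each row shifts and turns the pose as measured when the row begins, along the tool's axes as they then stand; what a row does not reach is not made up. A row lasts 1/12 s, in which the tool goes at most 41.7 mm and 7.16 degrees, less where a joint would pass 70% of its speed; a pose out of reach is approached as far as the arm can. A call is refused whole if a number of a shift passes 0.0417 or a number of a turn 7.16, either way. A call with a gripper value outside its range is refused whole. The fingers move at their own pace and stop on an object; the grip force is fixed at half the most. Time passes only in rows, so rows that do not move let the fingers close. It gives the time, the measured TCP pose, the force and the opening at its end, in the units of the state.
- env.state(): the state, without advancing time (a new reading comes with each control period).
- env.read_camera(name): name is "scene" or "top" or "wrist"; returns a dict with "img" (420x560x3 uint8, blue, green, red), "intrinsics" (3x3 intrinsics, pixels), "R" (3x3) and "t" (3): a world point X has camera coordinates R X + t. Camera axes: x right, y down, z forward; pixel columns grow to the right and rows downward; lengths in mm; the calibration is good to about 2 mm. A picture is of the moment at which its call begins. There is no depth.
- env.job_done(): hands the job in, once; it reports no verdict.
The state is a dict: "t": time; "joints": joint angles; "qvel": joint speeds; "tau": joint torques, N m; "eef_pos": TCP position; "tcp_rot": TCP orientation; "ft_force": force on the tool from outside, world axes, zero at the start; "moment": the same for the moment, N m; "opening": opening from 0.0 (shut) to 1.0 (fully open).
Only numpy, scipy, OpenCV 4.12 (cv2) and the standard library are available. Lean on these libraries where they do the work, as an engineer would, in place of code of your own. Each camera call takes 0.05 s, during which the arm holds its last target. There are 200 camera calls.

## Task

Before the bench demagnetiser is used, test its safety cut-out: press the test button so that the reset lever drops, then lift the lever back up until it stays up by itself. Then take the long steel star bit off its wooden rest, carry it over the top of the standing hard case, and stop with it hovering level about 15 mm clear above the demagnetiser's pole plates, centred, lying straight across the gap between the two plates, with neither bit nor gripper touching the demagnetiser. Finish while still holding the bit there motionless (do not put it down), with the lever still up, and leave the case, the dish and the jack handle end where they are.

Things in the scene. Friction and masses are not known exactly. Their poses are not given: they have to be found in the camera images.
- test_top (a point): centre of the top of the round metal test button (26 mm across, in a low black collar 44 mm across) on the cut-out, a fixed grey box 130 x 120 x 60 mm; 78 mm above the shelf, 18 mm above the box top, at 0, -34 mm (x, y) from the box's centre. Axes are the box's: x from its front (robot side) to its back, z up. Pressing 4 mm trips the lever
- test (a joint): test button, m: 0 released, 0.006 fully down; a spring of about 5 N returns it
- reset (a joint): reset lever, rad: 0 = up (leaning 0.25 rad back past the vertical), 1.0 = dropped (leaning 0.75 rad forward, to the front of the box); it stays at either by its own weight. Between, it topples to one side: below 0.25 it falls back up, above that it falls down. It swings freely, with hardly any force
- lever_hinge (a point): axis of the reset lever, on the cut-out box, 4 mm below the box top; its axes are the box's (x from front to back, y along the hinge axis, z up). It lies 10 mm farther back in x and 62 mm in +y from the test button
- lever_tip (a point): middle of the round cross bar (12 mm thick, 26 mm long along the hinge axis, so it can be pinched by its ends from above and turns between the fingers) at the tip of the black reset lever, 48 mm from the hinge; the stem below it is 7 mm thick and 14 mm wide
- bit_mid (a point): middle of the star bit's length, on its axis: a loose steel impact bit 120 mm long, x along it. Round drive end 24 mm across from x = -60 to -24 mm, hexagonal shaft 16 mm across flats from -24 to 46 mm, small star point 11 mm across to 60 mm. About 0.2 kg, centre of mass near x = -6 mm. At the start it lies level on the wooden rest, axis 45 mm above the shelf
- rest: fixed wooden rest of the bit: strip 110 (x, along the bit) x 40 x 8 mm with two notched blocks, 37 mm wide, at x = -50 to -38 mm and 32 to 42 mm, whose cheeks end near the bit's axis; between them the shaft is free for a grip from above. Origin under its centre, below the bit's middle. It may stand on either side of the case
- pole_mid (a point): centre of the top of the demagnetiser's two flat steel pole plates, 66 mm above the shelf; a fixed grey box 150 (x) x 100 (y) mm. The plates (60 x 84 mm each) lie side by side along x with a 12 mm gap between them that runs along y, so the bit must lie along x (either way round). With the bit level and 15 mm clear, bit_mid is 27 mm above this point
- case_top (a point): centre of the top of the blue hard case, 110 mm above the shelf: the case is loose, stands on its long edge between the bit's rest and the demagnetiser, 180 mm long (x) x 45 mm thick (y); a catch on its top rises 5 mm above this point
- dish: loose white ceramic dish, 116 mm across, 24 mm high, holding three black wheel lock nuts; origin under its centre. Not to be moved
- jack_end: loose yellow plastic jack handle end, 155 x 34 x 22 mm, lying; origin under its centre. Not to be moved
Not all that is in view belongs to the job. There is more than one size of the part that bears case_top; the job needs the larger. Of the things shaped like the part that bears test_top, the grey one is meant.

How it is judged:
By the outcome, as a careful person would: the job done as asked, in the order asked, and still so for the second after the job is handed in, while the arm keeps its last pose, push and grip.
It also fails if it takes over 58 s, if anything falls off the work surface, if the arm or the gripper's body presses on something with over 40 N, if the wrist force passes 120 N, or if a joint passes its speed limit or range.

## Working session

There is one attempt and no reset: what is moved stays moved. The work goes in short steps, Python scripts to look and compute and a tool call to move; the robot and the scene stay as the last step left them, time stands still between calls to the robot, and variables do not carry over. Pictures are saved under pics/ and viewed, about 8 in all and at most 12, crops included, and the job is handed in when it is done.

Besides the shell and the picture viewer there is one more tool, called after "Emit:" as name(argument=value, ...), one argument or row to a line, values as JSON. servo_tool: Moves the arm, as the interface text tells. Its arguments: {"type":"object","properties":{"plan":{"type":"array","items":{"type":"array","items":{"type":"number"}}}},"required":["plan"]}

```bash
mkdir -p pics; ls; cat > h.py <<'E'
import numpy as np, cv2
from cell import env
def snap(n,f):
    c=env.read_camera(n); cv2.imwrite(f'pics/{f}.png',c['img']); np.savez(f'pics/{f}.npz',K=c['intrinsics'],R=c['R'],t=c['t']); return c
def ray(f,u,v,z):
    d=np.load(f'pics/{f}.npz'); K,R,t=d['K'],d['R'],d['t']
    C=-R.T@t; r=R.T@np.linalg.inv(K)@np.array([u,v,1.]); return C+r*(z-C[2])/r[2]
def proj(f,X):
    d=np.load(f'pics/{f}.npz'); p=d['K']@(d['R']@np.array(X,float)+d['t']); return p[:2]/p[2]
E
python3 - <<'E'
from h import *
a=snap('top','top1')['img'];b=snap('scene','scene1')['img']
cv2.imwrite('pics/top1b.png',cv2.resize(a,(800,600),interpolation=cv2.INTER_CUBIC))
cv2.imwrite('pics/scene1b.png',cv2.resize(b,(800,600),interpolation=cv2.INTER_CUBIC))
for f in('top1','scene1'):
    d=np.load(f'pics/{f}.npz');print(d['K'],-d['R'].T@d['t'])
print(env.state())
E
```

```text
pics
[[481.44944663   0.         274.06080359]
 [  0.         481.44944663 216.9340131 ]
 [  0.           0.           1.        ]] [ 408.87083301  -59.57604025 1027.63621764]
[[399.68155389   0.         276.48817217]
 [  0.         399.68155389 209.67029099]
 [  0.           0.           1.        ]] [1067.60453564 -366.45721448  857.45746242]
{'t': 0.1, 'joints': array([-1.36061314e+00,  4.91468270e-01,  1.55935029e+00, -3.71375702e-05,
        1.09172958e+00, -1.05580637e-01]), 'qvel': array([ 0.00014726, -0.00190401,  0.00089786, -0.00161776, -0.00079142,
        0.00022905]), 'tau': array([ 2.88742791e-03, -6.13624549e+01, -2.58604163e+01,  6.94373692e-02,
        4.70165885e-02, -5.58158524e-05]), 'eef_pos': array([ 194.07060761, -593.88976389,  214.15261966]), 'tcp_rot': array([-3.14063901e+00, -6.79372442e-05,  3.15780923e-01]), 'ft_force': array([-1.46859512, -0.42569815,  0.03155372]), 'moment': array([-0.00830056, -0.00604648, -0.03002841]), 'opening': 1.000028347116563}
```

View pics/top1b.png

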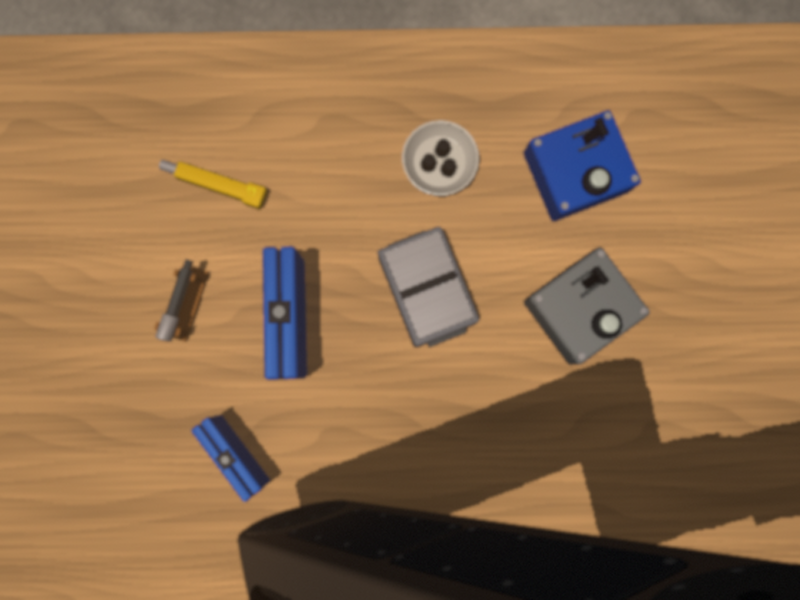

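View pics/scene1b.png

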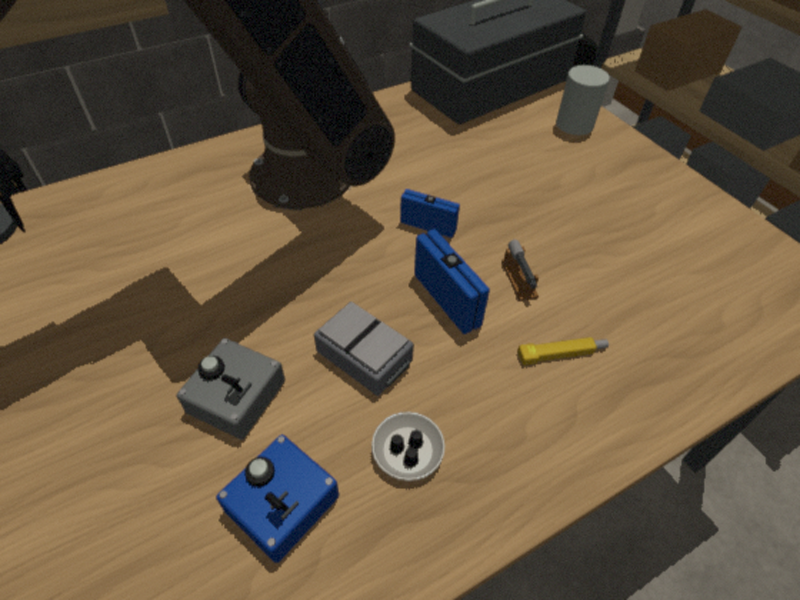

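```bash
python3 - <<'E'
from h import *
a=cv2.imread('pics/top1.png')
c1=cv2.resize(a[150:265,260:460],(800,460),interpolation=cv2.INTER_CUBIC)
c2=cv2.resize(a[160:275,100:230],(520,460),interpolation=cv2.INTER_CUBIC)
cv2.imwrite('pics/c1.png',c1);cv2.imwrite('pics/c2.png',c2)
for n,u,v,z in[('test',608,323,78),('levertip',596,274,90),('dem1',402,294,66),('dem2',457,274,66),('bitA',163,333,45),('bitB',188,265,45),('case',279,312,112),('caseT',280,248,110),('caseB',282,378,110),('dish',441,155,24),('boxc1',601,249,60),('c2',649,312,60),('c3',575,362,60),('c4',527,300,60),('small',226,460,70)]:
    print(n,ray('top1',u*.7,v*.7,z).round(0))
E
```

```text
test [ 477. -364.   78.]
levertip [ 544. -347.   90.]
dem1 [524. -79.  66.]
dem2 [ 551. -158.   66.]
bitA [476. 263.  45.]
bitB [574. 228.  45.]
case [497.  86. 112.]
caseT [584.  85. 110.]
caseB [409.  83. 110.]
dish [ 737. -143.   24.]
boxc1 [ 584. -365.   60.]
c2 [ 492. -428.   60.]
c3 [ 424. -321.   60.]
c4 [ 513. -256.   60.]
small [299. 166.  70.]
```

View pics/c1.png

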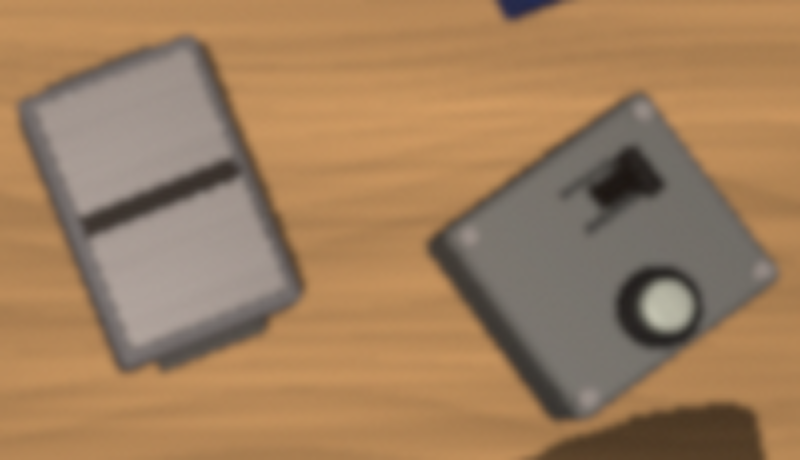

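View pics/c2.png

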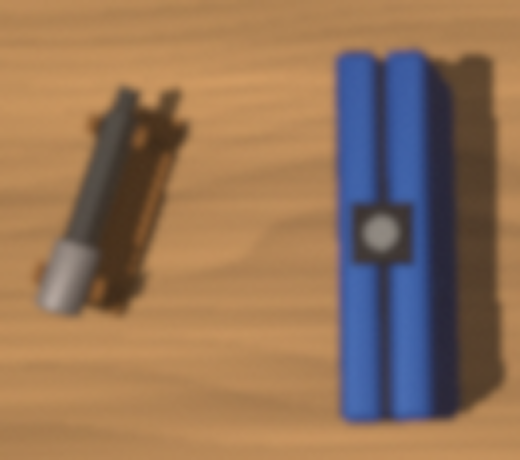

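```bash
cat >> h.py <<'E'
def plan(x,y,z,yawdeg=None,n=None,jaw=0,smax=.04):
    """print rows to reach target with tool down; shift per row in tool axes"""
    s=env.state(); p=s['eef_pos']; rot=s['tcp_rot']; yaw=rot[2]
    D=np.array([x,y,z])-p; dy=0 if yawdeg is None else (np.radians(yawdeg)-yaw+np.pi)%(2*np.pi)-np.pi
    N=n or int(max(np.ceil(np.linalg.norm(D)/1000/smax),np.ceil(abs(np.degrees(dy))/7),1))
    print('from',p.round(1),np.degrees(rot).round(2),'opening',round(s['opening'],3),'F',s['ft_force'].round(1),'t',round(s['t'],2),'N',N)
    for i in range(N):
        a=yaw+dy*i/N; d=D/N/1000
        print([round(float(np.cos(a)*d[0]+np.sin(a)*d[1]),4),round(float(np.sin(a)*d[0]-np.cos(a)*d[1]),4),round(float(-d[2]),4),0,0,round(float(-np.degrees(dy)/N),2),jaw],end=', ')
    print()
E
python3 - <<'E'
from h import *
r1=lambda u,v,z:ray('top1',260+u/4,150+v/4,z)[:2]
r2=lambda u,v,z:ray('top1',100+u/4,160+v/4,z)[:2]
T=r1(667,305,78)
cs=[r1(*p,60) for p in[(642,110),(763,270),(588,398),(468,237)]]
C=np.mean(cs,0)
e=(cs[0]+cs[1]-cs[2]-cs[3]); ey=(cs[0]+cs[3]-cs[1]-cs[2])
yb=np.arctan2(e[1],e[0]); yb2=np.arctan2(ey[1],ey[0])-np.pi/2
Rb=lambda x,y,a:np.array([np.cos(a)*x-np.sin(a)*y,np.sin(a)*x+np.cos(a)*y])
yb=(yb+yb2)/2
print('test',T,'boxC',C,'yaw',np.degrees([yb,yb2]),'test from C',C+Rb(0,-34,yb),'hinge',C+Rb(10,28,yb),T+Rb(10,62,yb))
H=C+Rb(10,28,yb);t=H+Rb(12,0,yb);print('lever tip pred c1',(proj('top1',[*t,102.5])-[260,150])*4)
g=[r1(*p,66) for p in[(88,227),(235,168)]];d=g[0]-g[1];print('gap',np.mean(g,0),np.degrees(np.arctan2(d[1],d[0]))-90,np.linalg.norm(d))
cc=[r1(*p,66) for p in[(35,108),(193,45),(290,293),(130,358)]];print('dem corners',np.mean(cc,0),np.linalg.norm(cc[0]-cc[1]),np.linalg.norm(cc[1]-cc[2]))
A=r2(60,300,45);B=r2(128,92,45);d=B-A;print('bit',A,B,(A+B)/2,np.linalg.norm(d),np.degrees(np.arctan2(d[1],d[0])))
print('case',r2(381,232,114),r2(381,52,110),r2(384,418,110))
plan(*(C+Rb(0,-34,yb)),150,np.degrees(yb)+90)
E
```

```text
test [ 476.28582547 -366.08380405] boxC [ 504.26686884 -347.01164655] yaw [-55.30381744 -55.29877154] test from C [ 476.31268191 -366.36528789] hinge [ 532.98021141 -339.29517337] [ 532.95335497 -339.01368953]
lever tip pred c1 [641.92501227 171.27341471]
gap [ 535.98380251 -117.92403348] 20.95985404448092 80.0146779978422
dem corners [ 534.59974291 -118.00444613] 86.44439599461882 134.98479562335174
bit [472.19672395 260.93658247] [578.96880875 227.35199587] [525.58276635 244.14428917] 111.92945345171421 -17.460688953292408
case [497.42488801  86.16074036] [585.09161101  86.57563142] [409.23226702  85.60428837]
from [ 194.1 -593.9  214.2] [-179.95   -0.     18.09] opening 1.0 F [-1.5 -0.4  0. ] t 0.1 N 10
[0.0339, -0.0129, 0.0064, 0, 0, -1.66, 0], [0.0343, -0.0119, 0.0064, 0, 0, -1.66, 0], [0.0346, -0.0109, 0.0064, 0, 0, -1.66, 0], [0.0349, -0.0099, 0.0064, 0, 0, -1.66, 0], [0.0352, -0.0089, 0.0064, 0, 0, -1.66, 0], [0.0354, -0.0078, 0.0064, 0, 0, -1.66, 0], [0.0356, -0.0068, 0.0064, 0, 0, -1.66, 0], [0.0358, -0.0058, 0.0064, 0, 0, -1.66, 0], [0.0359, -0.0047, 0.0064, 0, 0, -1.66, 0], [0.0361, -0.0037, 0.0064, 0, 0, -1.66, 0],
```

Emit:
servo_tool(
  plan=[
    [0.034,-0.013,0.006,0,0,-1.66,0],
    [0.034,-0.012,0.006,0,0,-1.66,0],
    [0.0345,-0.011,0.006,0,0,-1.66,0],
    [0.035,-0.01,0.006,0,0,-1.66,0],
    [0.035,-0.009,0.006,0,0,-1.66,0],
    [0.0355,-0.008,0.006,0,0,-1.66,0],
    [0.0355,-0.007,0.006,0,0,-1.66,0],
    [0.036,-0.006,0.006,0,0,-1.66,0],
  ],
)

```text
t: 0.77
eef_pos: [421.9, -407.2, 162.4]
tcp_rot: [-3.14, 0.001, 0.546]
ft_force: [1.0, -1.1, -0.8]
opening: 0.498
```

Emit:
servo_tool(
  plan=[
    [0.036,-0.005,0.006,0,0,-1.66,0],
    [0.036,-0.004,0.006,0,0,-1.66,0],
    [0,0,0,0,0,0,0],
  ],
)

```text
t: 1.02
eef_pos: [483.6, -354.0, 147.9]
tcp_rot: [-3.137, 0.001, 0.613]
ft_force: [0.4, 0.8, -1.1]
opening: 0.284
```

```bash
python3 - <<'E'
from h import *
c=snap('wrist','w1'); cv2.imwrite('pics/w1b.png',cv2.resize(c['img'],(800,600)))
plan(476.3,-366.2,95,34.7)
print(proj('w1',[476.3,-366.2,78])/.7)
E
```

```text
from [ 482.2 -355.5  148.2] [-1.7973e+02  7.0000e-02  3.5050e+01] opening 0.241 F [ 0.2  0.  -0.9] t 1.07 N 2
[-0.0055, 0.0027, 0.0266, 0, 0, 0.17, 0], [-0.0055, 0.0027, 0.0266, 0, 0, 0.17, 0], 
[413.61218391 344.35076698]
```

View pics/w1b.png

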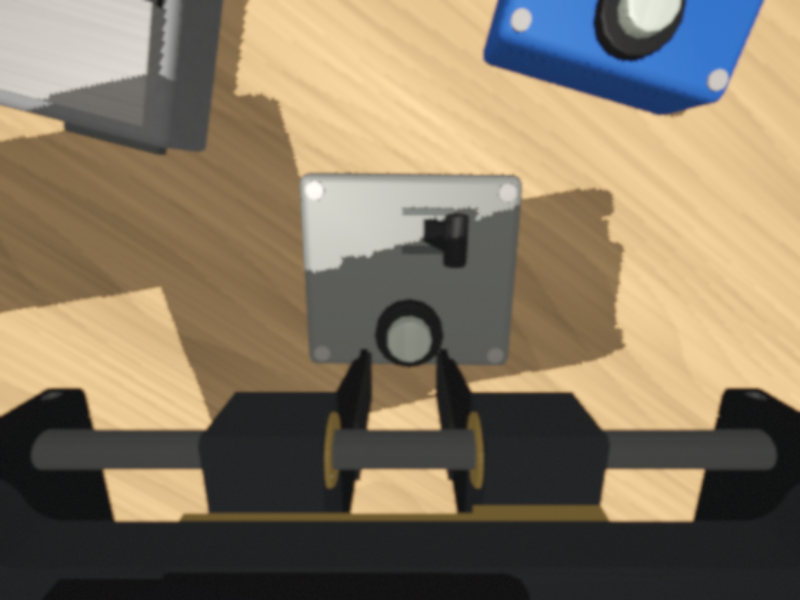

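Emit:
servo_tool(
  plan=[
    [-0.006,0.002,0.025,0,0,0,0],
    [-0.005,0.002,0.025,0,0,0,0],
    [0,0,0,0,0,0,0],
    [0,0,0,0,0,0,0],
    [0,0,0,0,0,0,0],
  ],
)

```text
t: 1.48
eef_pos: [474.5, -366.4, 98.2]
tcp_rot: [-3.138, 0.002, 0.611]
ft_force: [1.3, 0.6, 0.5]
opening: 0.004
```

Emit:
servo_tool(
  plan=[
    [0.001,0,0.01,0,0,0,0],
    [0,0,0.007,0,0,0,0],
    [0,0,0.004,0,0,0,0],
    [0,0,0.004,0,0,0,0],
    [0,0,0.002,0,0,0,0],
  ],
)

```text
t: 1.9
eef_pos: [476.1, -367.7, 75.6]
tcp_rot: [3.139, 0.0, 0.61]
ft_force: [-9.7, 8.0, 38.7]
opening: 0.004
```

Emit:
servo_tool(
  plan=[
    [0,0,0,0,0,0,0],
  ],
)

```text
t: 1.98
eef_pos: [476.0, -367.5, 76.8]
tcp_rot: [3.138, 0.0, 0.61]
ft_force: [-2.9, 1.3, 4.1]
opening: -0.001
```

```bash
python3 - <<'E'
from h import *
c=snap('wrist','w2'); cv2.imwrite('pics/w2b.png',cv2.resize(c['img'][60:300,180:400],(660,720))[:600])
print(env.state())
E
```

```text
{'t': 2.0333, 'joints': array([-7.66849079e-01,  6.21598056e-01,  1.75004460e+00, -1.45962408e-03,
        7.66311873e-01,  1.95015958e-01]), 'qvel': array([-6.72238727e-05,  1.01712375e-02,  3.75000268e-03, -4.92889027e-05,
       -1.31730935e-02, -2.22490949e-05]), 'tau': array([ 5.76136087e-02, -6.00557327e+01, -1.96006697e+01,  1.62197915e-01,
       -7.76179880e-01,  5.63340465e-03]), 'eef_pos': array([ 476.05209628, -367.57826503,   76.7968768 ]), 'tcp_rot': array([3.13782712e+00, 2.91883854e-04, 6.09980519e-01]), 'ft_force': array([-2.37444119,  0.79198669,  3.83288366]), 'moment': array([ 0.31651409,  0.484366  , -0.02299758]), 'opening': 0.00431317264130837}
```

View pics/w2b.png

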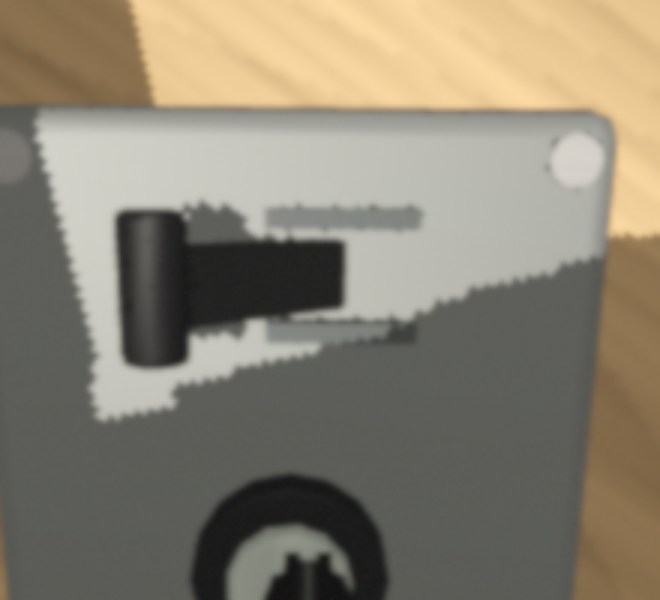

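```bash
python3 - <<'E'
from h import *
print(proj('w2',[514.2,-311.9,91]), 'seen 230.7 156')
for q in [(512.2,-311.9,91),(514.2,-309.9,91)]: print(proj('w2',q))
E
```

```text
[235.2656852  161.16933407] seen 230.7 156
[233.13911413 164.44619688]
[231.89890739 158.87198174]
```

Emit:
servo_tool(
  plan=[
    [0,0,-0.03,0,0,0,0],
    [0,0,-0.03,0,0,0,0],
    [0.02,-0.018,0,0,0,0,0],
    [0.02,-0.018,0,0,0,0,0],
    [0.02,-0.018,0,0,0,0,0],
    [0,0,0,0,0,0,0],
    [0,0,0,0,0,0,0],
  ],
)

```text
t: 2.62
eef_pos: [495.1, -286.9, 139.8]
tcp_rot: [3.135, -0.001, 0.608]
ft_force: [-0.2, 0.5, -0.4]
opening: 0.004
```

Emit:
servo_tool(
  plan=[
    [0.003,0,0.025,0,0,0,0],
    [0,0,0.02,0,0,0,0],
    [0,0,0.01,0,0,0,0],
    [0,0,0.003,0,0,0,0],
    [0,0,0,0,0,0,0],
  ],
)

```text
t: 3.03
eef_pos: [498.7, -288.5, 80.4]
tcp_rot: [3.131, -0.002, 0.608]
ft_force: [0.4, 0.5, 0.2]
opening: 0.004
```

Emit:
servo_tool(
  plan=[
    [0,0.008,0,0,0,0,0],
    [0,0.008,0,0,0,0,0],
    [0,0.008,0,0,0,0,0],
    [0,0.008,0,0,0,0,0],
    [0,0.007,0,0,0,0,0],
    [0,0.006,0,0,0,0,0],
    [0,0.005,0,0,0,0,0],
    [0,0,0,0,0,0,0],
  ],
)

```text
t: 3.7
eef_pos: [522.2, -322.4, 91.6]
tcp_rot: [-3.124, -0.0, 0.607]
ft_force: [0.2, 0.5, 0.5]
opening: 0.004
```

Emit:
servo_tool(
  plan=[
    [0,0.004,0.004,0,0,0,0],
    [0,0.004,0.002,0,0,0,0],
    [0,0.003,0,0,0,0,0],
    [0,0,0,0,0,0,0],
  ],
)

```text
t: 4.03
eef_pos: [529.3, -333.7, 84.1]
tcp_rot: [-3.125, -0.0, 0.606]
ft_force: [-0.1, 0.1, 0.3]
opening: 0.006
```

```bash
python3 - <<'E'
from h import *
c=snap('scene','s2'); p=proj('s2',[533,-339,90]).astype(int); print(p)
x,y=p; cv2.imwrite('pics/s2b.png',cv2.resize(c['img'][y-60:y+60,x-70:x+70],(700,600),interpolation=cv2.INTER_CUBIC)); print(env.state()['ft_force'],env.state()['eef_pos'])
E
```

```text
[163 265]
[-1.26763948 -0.59274348  0.01114207] [ 529.08907917 -333.47534715   84.03771035]
```

View pics/s2b.png

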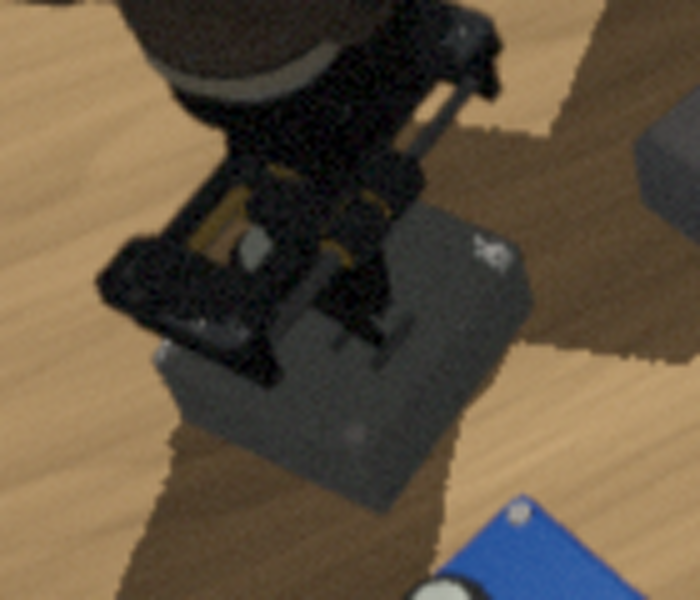

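Emit:
servo_tool(
  plan=[
    [0,-0.012,0,0,0,0,0],
    [0,-0.02,0,0,0,0,0],
    [0,-0.01,-0.03,0,0,0,0],
    [-0.03,0,-0.04,0,0,0,0],
    [-0.03,0,-0.04,0,0,0,0],
    [0,0,0,0,0,0,0],
  ],
)

```text
t: 4.58
eef_pos: [460.3, -328.6, 185.4]
tcp_rot: [-3.117, 0.003, 0.609]
ft_force: [0.2, -0.8, 0.6]
opening: 0.007
```

```bash
python3 - <<'E'
from h import *
c=snap('wrist','w3'); 
for n,q in(('up',(540,-349,102.5)),('down',(514.2,-311.9,91)),('hinge',(533,-339,56))): print(n,proj('w3',q))
x,y=proj('w3',(533,-339,80)).astype(int);y0=max(0,y-90);x0=max(0,x-120);cv2.imwrite('pics/w3b.png',cv2.resize(c['img'][y0:y+90,x0:x+120],None,fx=3,fy=3));print(x0,y0)
plan(525.6,244.1,230,-17.5,jaw=100)
plan(525.6,244.1,230,180-17.5,jaw=100,n=1)
print(env.state()['joints'])
E
```

```text
up [361.42376925 158.979074  ]
down [305.02325058 157.30128846]
hinge [337.74505393 153.54258827]
221 66
from [ 460.7 -327.4  182.9] [-1.7846e+02  1.7000e-01  3.4840e+01] opening 0.004 F [-0.5  0.6  0.1] t 4.63 N 15
[0.0253, -0.0288, -0.0031, 0, 0, 3.49, 100], [0.0235, -0.0303, -0.0031, 0, 0, 3.49, 100], [0.0216, -0.0317, -0.0031, 0, 0, 3.49, 100], [0.0197, -0.0329, -0.0031, 0, 0, 3.49, 100], [0.0176, -0.0341, -0.0031, 0, 0, 3.49, 100], [0.0155, -0.0351, -0.0031, 0, 0, 3.49, 100], [0.0134, -0.0359, -0.0031, 0, 0, 3.49, 100], [0.0111, -0.0367, -0.0031, 0, 0, 3.49, 100], [0.0089, -0.0373, -0.0031, 0, 0, 3.49, 100], [0.0066, -0.0378, -0.0031, 0, 0, 3.49, 100], [0.0043, -0.0381, -0.0031, 0, 0, 3.49, 100], [0.002, -0.0383, -0.0031, 0, 0, 3.49, 100], [-0.0004, -0.0383, -0.0031, 0, 0, 3.49, 100], [-0.0027, -0.0382, -0.0031, 0, 0, 3.49, 100], [-0.005, -0.038, -0.0031, 0, 0, 3.49, 100], 
from [ 460.7 -327.4  182.9] [-1.7846e+02  1.7000e-01  3.4840e+01] opening 0.004 F [-0.5  0.6  0.1] t 4.63 N 1
[0.3798, -0.432, -0.0471, 0, 0, -127.66, 100], 
[-0.73622452  0.45107422  1.72782036  0.00379834  0.98951482  0.22437845]
```

View pics/w3b.png

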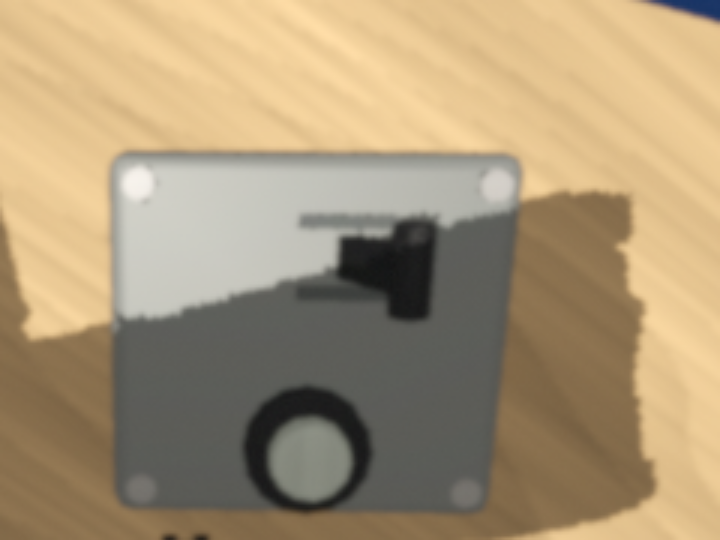

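Emit:
servo_tool(
  plan=[
    [0.025,-0.029,-0.005,-0.5,0,3.5,0],
    [0.0235,-0.03,-0.005,-0.5,0,3.5,0],
    [0.0215,-0.0315,-0.005,-0.5,0,3.5,0],
    [0.02,-0.033,-0.005,0,0,3.5,0],
    [0.0175,-0.034,-0.005,0,0,3.5,0],
    [0.0155,-0.035,-0.005,0,0,3.5,0],
    [0.0135,-0.036,-0.005,0,0,3.5,0],
    [0.011,-0.0365,-0.005,0,0,3.5,0],
  ],
)

```text
t: 5.3
eef_pos: [497.4, -15.2, 217.8]
tcp_rot: [-3.141, 0.011, 0.088]
ft_force: [0.3, -0.5, 0.3]
opening: 0.003
```

Emit:
servo_tool(
  plan=[
    [0.009,-0.0375,-0.003,0,0,3.5,50],
    [0.0065,-0.038,-0.003,0,0,3.5,50],
    [0.0045,-0.038,0,0,0,3.5,50],
    [0.002,-0.038,0,0,0,3.5,50],
    [0,-0.038,0,0,0,3.5,50],
    [-0.0025,-0.035,0,0,0,3.5,50],
    [0,0,0,0,0,0,50],
  ],
)

```text
t: 5.88
eef_pos: [530.1, 229.6, 217.3]
tcp_rot: [3.136, 0.017, -0.296]
ft_force: [-1.3, 0.1, -0.1]
opening: 0.434
```

```bash
python3 - <<'E'
from h import *
plan(515.6,244.1,170,-17.5,jaw=50)
E
```

```text
from [530.1 229.6 217.3] [179.69   0.99 -16.95] opening 0.434 F [-1.3  0.1 -0.1] t 5.88 N 2
[-0.0091, -0.0048, 0.0237, 0, 0, 0.28, 50], [-0.0091, -0.0048, 0.0237, 0, 0, 0.28, 50],
```

Emit:
servo_tool(
  plan=[
    [-0.01,-0.005,0.022,0,0.5,0.3,60],
    [-0.01,-0.006,0.022,0,0.5,0.3,60],
    [0,0,0,0,0,0,60],
    [0,0,0,0,0,0,60],
  ],
)

```text
t: 6.22
eef_pos: [511.5, 249.9, 168.5]
tcp_rot: [3.133, 0.003, -0.3]
ft_force: [0.5, -0.2, 1.0]
opening: 0.599
```

```bash
python3 - <<'E'
from h import *
c=snap('wrist','w4'); cv2.imwrite('pics/w4b.png',cv2.resize(c['img'],(800,600),interpolation=cv2.INTER_CUBIC))
print(proj('w4',(472.2,260.9,45))/.7,proj('w4',(579,227.4,45))/.7,proj('w4',(525.6,244.1,45))/.7)
plan(525.6,244.1,100,-17.5,jaw=60)
E
```

```text
[404.14528571 352.26845089] [404.87664105 192.34039572] [404.56095684 276.57380246]
from [511.4 249.6 168.4] [179.52   0.19 -17.21] opening 0.598 F [ 0.2 -0.5 -0.6] t 6.27 N 2
[0.0076, 0.0005, 0.0342, 0, 0, 0.15, 60], [0.0076, 0.0005, 0.0342, 0, 0, 0.15, 60],
```

View pics/w4b.png

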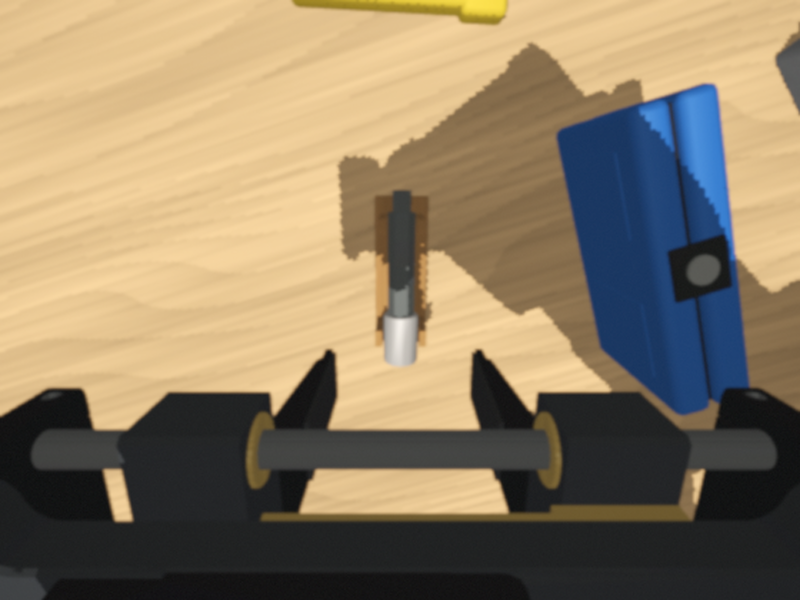

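```bash
python3 - <<'E'
from h import *
d=np.load('pics/w4.npz');print(-d['R'].T@d['t'])
S=ray('w4',402*.7,191*.7,48);print('star',S)
for v,z in((315,53),(362,45),(362,57),(362,33),(318,45)): print(v,z,ray('w4',400.5*.7,v*.7,z).round(1), np.linalg.norm((ray('w4',400.5*.7,v*.7,z)-S)[:2]).round(1))
E
```

```text
[589.68251244 227.76167811 337.28160269]
star [580.45279093 228.92269612  48.        ]
315 53 [502.5 254.3  53. ] 82.0
362 45 [465.7 265.7  45. ] 120.5
362 57 [470.8 264.1  57. ] 115.2
362 33 [460.6 267.2  33. ] 125.8
318 45 [497.9 255.7  45. ] 86.8
```

Emit:
servo_tool(
  plan=[
    [0.004,0,0.03,0.25,0,0.2,60],
    [0.003,0,0.03,0.25,0,0.2,60],
    [0,0,0.025,0,0,0,60],
    [0,0,0.005,0,0,0,60],
    [0,0,0,0,0,0,60],
  ],
)

```text
t: 6.68
eef_pos: [523.6, 245.2, 81.2]
tcp_rot: [-3.136, -0.004, -0.31]
ft_force: [0.4, 0.4, -0.1]
opening: 0.598
```

Emit:
servo_tool(
  plan=[
    [-0.004,-0.0005,0.015,-0.2,0,0,60],
    [-0.002,0,0.015,0,0,0,60],
    [0,0,0.012,0,0,0,60],
    [0,0,0.006,0,0,0,60],
    [0,0,0,0,0,0,60],
  ],
)

```text
t: 7.1
eef_pos: [523.4, 247.1, 38.9]
tcp_rot: [-3.134, -0.011, -0.311]
ft_force: [-0.4, -0.5, 0.2]
opening: 0.602
```

Emit:
servo_tool(
  plan=[
    [-0.003,-0.0005,0.006,-0.4,-0.6,0,60],
    [-0.002,0,0.004,0,0,0,60],
    [-0.001,0,0.002,0,0,0,60],
    [0,0,0,0,0,0,60],
  ],
)

```text
t: 7.43
eef_pos: [519.1, 249.9, 28.4]
tcp_rot: [-3.139, -0.002, -0.312]
ft_force: [0.7, 0.3, -1.0]
opening: 0.599
```

Emit:
servo_tool(
  plan=[
    [0,0.002,0.001,0,0,0,60],
    [0,0,0,0,0,0,30],
    [0,0,0,0,0,0,10],
    [0,0,0,0,0,0,0],
    [0,0,0,0,0,0,0],
    [0,0,0,0,0,0,0],
  ],
)

```text
t: 7.93
eef_pos: [518.7, 248.0, 28.2]
tcp_rot: [-3.138, -0.003, -0.311]
ft_force: [0.6, 0.0, -0.4]
opening: 0.304
```

Emit:
servo_tool(
  plan=[
    [0,0,0,0,0,0,0],
    [0,0,0,0,0,0,0],
    [0,0,0,0,0,0,0],
    [0,0,0,0,0,0,0],
  ],
)

```text
t: 8.27
eef_pos: [518.8, 248.1, 28.3]
tcp_rot: [-3.138, -0.004, -0.311]
ft_force: [-0.1, -0.3, 0.1]
opening: 0.18
```

Emit:
servo_tool(
  plan=[
    [0,0,0,0,0,0,0],
    [0,0,0,0,0,0,0],
    [0,0,-0.005,0,0,0,0],
    [0,0,-0.01,0,0,0,0],
    [0,0,-0.015,0,0,0,0],
    [0,0,-0.02,0,0,0,0],
    [0,0,-0.02,0,0,0,0],
    [0,0,0,0,0,0,0],
  ],
)

```text
t: 8.93
eef_pos: [517.5, 247.5, 102.5]
tcp_rot: [-3.141, -0.0, -0.311]
ft_force: [1.1, 0.6, -1.1]
opening: 0.187
```

```bash
python3 - <<'E'
from h import *
c=snap('wrist','w5'); s=env.state();p=s['eef_pos'];cv2.imwrite('pics/w5b.png',cv2.resize(c['img'],(800,600)))
print(p,s['tcp_rot'],s['ft_force'],s['opening'])
u=np.array([np.cos(s['tcp_rot'][2]),np.sin(s['tcp_rot'][2]),0]); g=p+[0,0,17]
for k in(-54,-18,66): print(k,proj('w5',g+u*k)/.7)
plan(517,240,190,jaw=0,smax=.03)
E
```

```text
[516.96130786 247.3186297  100.87447599] [-3.14140436e+00  6.42215057e-04 -3.11500837e-01] [ 0.81325648 -0.87044685 -1.54882388] 0.18192050753239394
-54 [405.47584953 508.1982548 ]
-18 [405.56699257 434.2042481 ]
66 [405.82735227 222.83255763]
from [517.  247.3 100.9] [-1.7999e+02  4.0000e-02 -1.7850e+01] opening 0.182 F [ 0.8 -0.9 -1.5] t 8.98 N 3
[0.0008, 0.0023, -0.0297, 0, 0, -0.0, 0], [0.0008, 0.0023, -0.0297, 0, 0, -0.0, 0], [0.0008, 0.0023, -0.0297, 0, 0, -0.0, 0],
```

View pics/w5b.png

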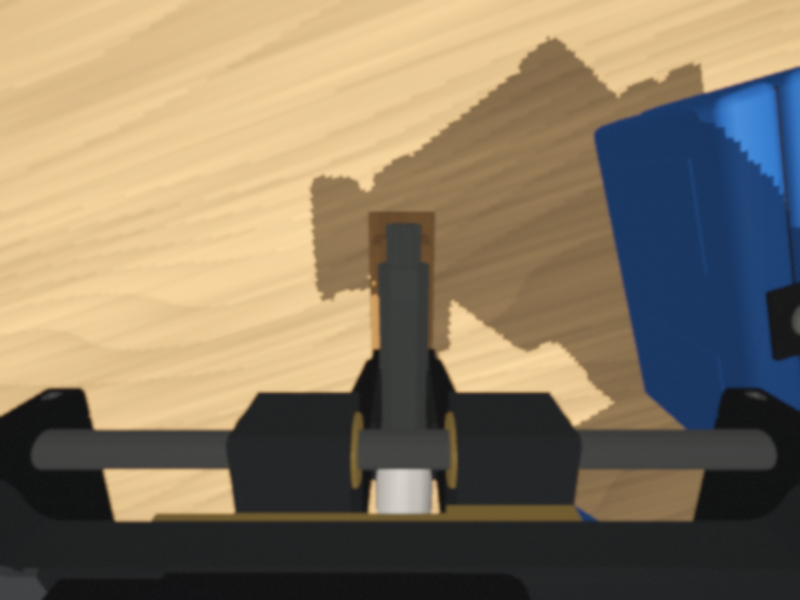

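Emit:
servo_tool(
  plan=[
    [0.001,0.002,-0.03,0,0,0,0],
    [0.001,0.002,-0.03,0,0,0,0],
    [0.001,0.002,-0.025,0,0,0,0],
    [0,0,0,0,0,0,0],
  ],
)

```text
t: 9.32
eef_pos: [516.2, 239.8, 185.3]
tcp_rot: [3.138, 0.006, -0.311]
ft_force: [-0.2, 0.9, -1.4]
opening: 0.18
```

```bash
python3 - <<'E'
from h import *
plan(530,-120,190,21,jaw=0,smax=.025)
E
```

```text
from [516.2 239.8 185.3] [179.77   0.36 -17.84] opening 0.18 F [-0.2  0.9 -1.4] t 9.32 N 15
[0.0082, 0.0226, -0.0003, 0, 0, -2.59, 0], [0.0072, 0.0229, -0.0003, 0, 0, -2.59, 0], [0.0062, 0.0232, -0.0003, 0, 0, -2.59, 0], [0.0051, 0.0235, -0.0003, 0, 0, -2.59, 0], [0.004, 0.0237, -0.0003, 0, 0, -2.59, 0], [0.003, 0.0238, -0.0003, 0, 0, -2.59, 0], [0.0019, 0.0239, -0.0003, 0, 0, -2.59, 0], [0.0008, 0.024, -0.0003, 0, 0, -2.59, 0], [-0.0003, 0.024, -0.0003, 0, 0, -2.59, 0], [-0.0014, 0.024, -0.0003, 0, 0, -2.59, 0], [-0.0024, 0.0239, -0.0003, 0, 0, -2.59, 0], [-0.0035, 0.0237, -0.0003, 0, 0, -2.59, 0], [-0.0046, 0.0236, -0.0003, 0, 0, -2.59, 0], [-0.0057, 0.0233, -0.0003, 0, 0, -2.59, 0], [-0.0067, 0.0231, -0.0003, 0, 0, -2.59, 0],
```

Emit:
servo_tool(
  plan=[
    [0.008,0.0225,0,0.1,0.2,-2.6,0],
    [0.007,0.023,0,0.1,0.2,-2.6,0],
    [0.006,0.023,0,0,0,-2.6,0],
    [0.005,0.0235,0,0,0,-2.6,0],
    [0.004,0.0235,0,0,0,-2.6,0],
    [0.003,0.024,0,0,0,-2.6,0],
    [0.002,0.024,0,0,0,-2.6,0],
    [0.001,0.024,0,0,0,-2.6,0],
  ],
)

```text
t: 9.98
eef_pos: [520.4, 44.4, 175.4]
tcp_rot: [-3.141, 0.009, 0.073]
ft_force: [0.6, 0.4, -1.8]
opening: 0.181
```

Emit:
servo_tool(
  plan=[
    [0,0.024,0,0,0,-2.6,0],
    [-0.0015,0.024,0,0,0,-2.6,0],
    [-0.0025,0.024,0,0,0,-2.6,0],
    [-0.0035,0.0235,0,0,0,-2.6,0],
    [-0.0045,0.0235,0,0,0,-2.6,0],
    [-0.0055,0.02,0,0,0,-2,0],
    [-0.005,0.01,0,0,0,-1,0],
    [0,0,0,0,0,0,0],
  ],
)

```text
t: 10.65
eef_pos: [523.0, -117.5, 162.1]
tcp_rot: [-3.129, 0.022, 0.366]
ft_force: [0.0, -0.1, -1.2]
opening: 0.18
```

```bash
python3 - <<'E'
from h import *
plan(530,-120,150,21,jaw=0,smax=.025)
E
```

```text
from [ 523.  -117.5  162.1] [-179.3     1.26   20.99] opening 0.18 F [ 0.  -0.1 -1.2] t 10.65 N 1
[0.0056, 0.0048, 0.0121, 0, 0, -0.01, 0],
```

Emit:
servo_tool(
  plan=[
    [0.003,0.003,0,-0.7,1.2,0,0],
    [0.003,0.002,0,0,0,0,0],
    [0,0,0,0,0,0,0],
    [0,0,0,0,0,0,0],
  ],
)

```text
t: 10.98
eef_pos: [529.0, -118.8, 157.8]
tcp_rot: [-3.137, 0.006, 0.363]
ft_force: [0.3, -0.4, -1.7]
opening: 0.178
```

```bash
python3 - <<'E'
from h import *
c=snap('wrist','w6'); s=env.state();print(s['eef_pos'],np.degrees(s['tcp_rot']),s['t'])
cv2.imwrite('pics/w6b.png',cv2.resize(c['img'],(800,600),interpolation=cv2.INTER_CUBIC))
a=np.radians(21);R=np.array([[np.cos(a),-np.sin(a)],[np.sin(a),np.cos(a)]])
for q in[(66,42),(66,-42),(6,42),(6,-42),(-6,42),(-6,-42)]: print(q,(proj('w6',[*(np.array([535.5,-118])+R@q),66])/.7).round(1))
E
```

```text
[ 529.06211267 -118.76352728  157.81442903] [-179.73617601    0.33652653   20.79576839] 11.0333
(66, 42) [333.9 192.4]
(66, -42) [479.1 191.7]
(6, 42) [338.7 292.5]
(6, -42) [474.6 292.1]
(-6, 42) [339.6 311. ]
(-6, -42) [473.8 310.6]
```

View pics/w6b.png

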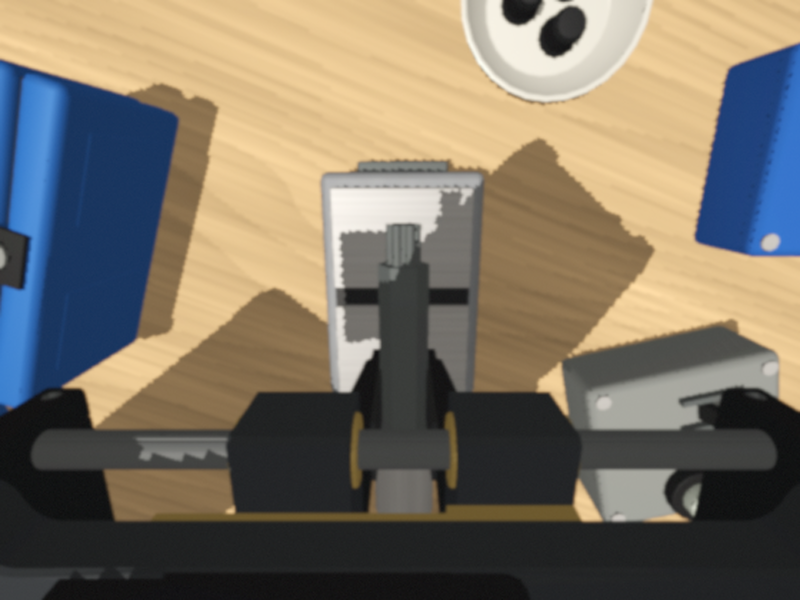

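Emit:
servo_tool(
  plan=[
    [0.002,0.001,0.02,-0.2,0.3,-0.2,0],
    [0,0,0.02,0,0,0,0],
    [0,0,0.015,0,0,0,0],
    [0,0,0.005,0,0,0,0],
    [0,0,0,0,0,0,0],
  ],
)

```text
t: 11.45
eef_pos: [532.0, -116.5, 96.4]
tcp_rot: [-3.141, -0.0, 0.369]
ft_force: [0.8, -0.7, -1.6]
opening: 0.183
```

```bash
python3 - <<'E'
from h import *
plan(531.2,-119,76.2,21,jaw=0,smax=.01)
E
```

```text
from [ 532.  -116.5   96.4] [-1.7999e+02 -2.0000e-02  2.1140e+01] opening 0.183 F [ 0.8 -0.7 -1.6] t 11.45 N 3
[-0.0005, 0.0007, 0.0067, 0, 0, 0.05, 0], [-0.0005, 0.0007, 0.0067, 0, 0, 0.05, 0], [-0.0005, 0.0007, 0.0067, 0, 0, 0.05, 0],
```

Emit:
servo_tool(
  plan=[
    [-0.0005,0.001,0.007,0,0,0,0],
    [-0.0005,0.001,0.006,0,0,0,0],
    [0,0,0.004,0,0,0,0],
    [0,0,0,0,0,0,0],
    [0,0,0,0,0,0,0],
  ],
)

```text
t: 11.87
eef_pos: [532.8, -118.7, 79.8]
tcp_rot: [3.14, -0.002, 0.37]
ft_force: [0.5, -0.9, -1.7]
opening: 0.178
```

```bash
python3 - <<'E'
from h import *
plan(531.2,-119,76.2,21,jaw=0,smax=.01)
E
```

```text
from [ 532.8 -118.7   79.8] [ 1.7992e+02 -1.2000e-01  2.1180e+01] opening 0.178 F [ 0.5 -0.9 -1.7] t 11.87 N 1
[-0.0016, -0.0003, 0.0036, 0, 0, 0.18, 0],
```

Final small correction, then a last check from the scene camera of both the bit and the lever.

Emit:
servo_tool(
  plan=[
    [-0.0015,0,0.0035,0,0,0.2,0],
    [0,0,0,0,0,0,0],
    [0,0,0,0,0,0,0],
    [0,0,0,0,0,0,0],
  ],
)

```text
t: 12.2
eef_pos: [531.6, -119.5, 76.8]
tcp_rot: [3.139, -0.003, 0.365]
ft_force: [-0.4, 0.2, -1.9]
opening: 0.179
```

```bash
python3 - <<'E'
from h import *
plan(531.2,-119,76.2,21,jaw=0,smax=.01)
c=snap('scene','s3'); s=env.state(); p=s['eef_pos']; y=s['tcp_rot'][2]
u=np.array([np.cos(y),np.sin(y),0]);x0,y0=110,180;k=3.5
cv2.imwrite('pics/s3b.png',cv2.resize(c['img'][y0:y0+150,x0:x0+200],None,fx=k,fy=k,interpolation=cv2.INTER_CUBIC))
f=lambda X:((proj('s3',X)-[x0,y0])*k).round(0)
print('star',f(p+u*66+[0,0,16.8]),'drive',f(p-u*54+[0,0,16.8]),'leverup',f((540,-349,102.5)),'leverdown',f((514,-312,91)))
E
```

```text
from [ 531.6 -119.5   76.8] [179.87  -0.18  20.94] opening 0.179 F [-0.4  0.2 -1.9] t 12.2 N 1
[-0.0002, -0.0006, 0.0006, 0, 0, -0.06, 0], 
star [565. 213.] drive [434. 124.] leverup [171. 305.] leverdown [216. 260.]
```

View pics/s3b.png

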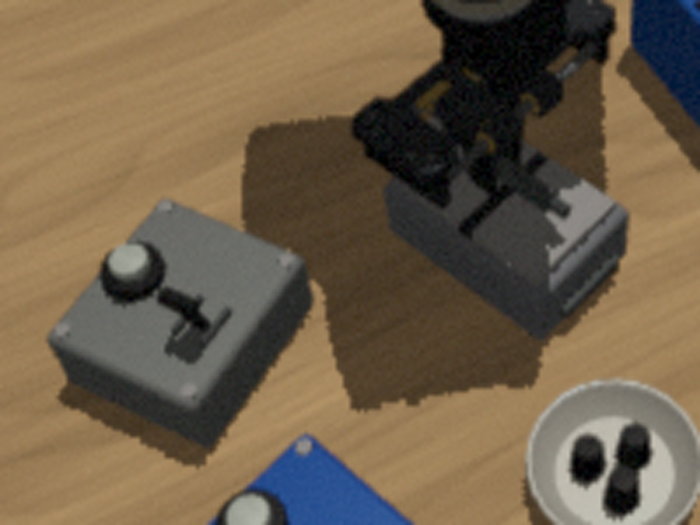

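```bash
python3 -c "
from h import *
s=env.state();print(s['t'],s['eef_pos'],s['qvel'].round(4));print(env.job_done())"
```

```text
12.25 [ 531.63326436 -119.55700604   76.88159654] [ 0.0009  0.001  -0.0009  0.0007  0.0008 -0.0007]
the job is handed in; nothing more can be done
None
```

I did the job in the order asked and handed it in at about 12 s on the robot's clock, still holding the bit over the pole plates.

- **Cut-out test:** I pressed the button with the shut fingers. The wrist picture showed the lever dropped. I then pushed it back past its balance point, and it stayed up by itself; pictures taken after the fingers left and again just before hand-in showed it still up.
- **Bit:** I gripped the shaft near its centre of mass. The opening stayed at about 17 mm on the 16 mm shaft. I carried the bit over the standing case at a TCP height of about 175–185 mm.
- **Final pose:** The bit's axis is at about z = 93.7 mm by the arm's reading, against a target of 93 mm. That is 15 to 16 mm clear of the plates. It is level to about 0.2° and within about 0.1° of straight across the gap as measured.
- **At hand-in:** The arm was motionless, and the force reading (about 2 N) showed only the bit's weight. The last picture showed the bit's point within about 1 mm of where I predicted it.

**Disagreements and limits:**
- The top and wrist cameras differed by about 2–3 mm on the plates' centre, so I used a value in between. Centring is good to about 2 mm.
- One reading during the button press was 38.7 N at the wrist. It fell to about 4 N in the next row.
- I took no final picture of the jack handle end or all of the case. The arm never went near the handle end, and it crossed well above the case.

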